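# Cell into the thermostat, pipette drawn and held ready to dispense

### The arm

A 7-joint arm with a two-finger parallel gripper is mounted at the origin on the work surface. World frame = base frame: x ahead of the robot, y to its left, z up, the work surface at z = 0. Lengths are in m, angles in degrees, forces in N, time in s.
With the tool pointing down it reaches from about 0.425 to 0.875 m from the base axis. Payload 4.7 kg.
Tool frame: the origin (TCP) lies midway between the tips of the shut fingers; the grasp point (between the pads) lies 19 mm behind it; z points along the fingers, y is the direction in which the jaws open and shut (so a half turn about z gives the same grasp; the last joint's range is limited). The gripper opens to 87 mm and grips with 3 to 60 N. Pads are 19 mm wide; open, the fingers measure 117 mm over their backs; the gripper's body (75 mm by 190 mm) begins 51 mm behind the grasp point.
Start: joints at [-73.505, 18.392, -4.016, 83.108, 1.295, 78.541, -3.26], TCP at [0.176, 0.626, 0.223] pointing down, gripper open.
Joint ranges: [-163.93, 163.93], [-17.29, 119.83], [-79.2, 71.16], [3.27, 140.29], [-89.18, 269.18], [5.43, 117.66], [-154.24, 154.24]. Speed limits (degrees/s): [147.25, 147.25, 180, 180, 180, 180, 180].

### API

Orientations are given as [roll, pitch, yaw] about the fixed x, y, z axes, in that order (R = Rz(yaw) Ry(pitch) Rx(roll)).
In Python, from cell import env gives the robot as it stands.
- The arm moves only by the tool apply_moves, never from a script. Its argument "targets" is a list of rows, each a list of 2 entries, a list of its own where there are three numbers: the shift along the world's x, y, z in mm, then the turn, a rotation vector about the world's x, y, z in rad. A call has 1 to 8 rows; each row is the pose to reach, as a shift and turn from the pose commanded when the call began; what a row does not reach only later rows make up. A row lasts 1/10 s, in which the tool goes at most 50 mm and 8.59 degrees, less where a joint would pass 70% of its speed; a pose out of reach is approached as far as the arm can. A call with a gripper value outside its range is refused whole. "hand" is the finger opening in mm, from 0 to 87, set as the call begins (left out, the last holds). The fingers move at their own pace and stop on an object; "squeeze" is the grip in N (left out, the last holds). Time passes only in rows, so rows that repeat a pose let the fingers close. It gives the time, the measured TCP pose, the force and the opening at its end, in the units of the state.
- env.get_obs(): the state, without advancing time (a new reading comes with each control period).
- env.read_camera(name): name is "scene" or "top" or "wrist"; returns a dict with "image" (384x512x3 uint8, red, green, blue), "camera_matrix" (3x3 intrinsics, pixels), "camera_from_world" (4x4, takes a point from world to camera coordinates); the wrist camera has in their place "mount" (4x4, takes a point from camera to tool coordinates, whose origin is the TCP and whose axes are the flange's). Camera axes: x right, y down, z forward; pixel columns grow to the right and rows downward; lengths in m; the calibration is good to about 2 mm. A picture is of the moment at which its call begins: read the wrist's pose just before it. There is no depth.
- env.sign_off(): hands the job in, once; it reports no verdict.
Trained networks look in a picture, given as the dict that the camera call returned (one of the last four; its "shot" number tells which), for a name from the list of things; names that differ only in an ending like _2 or _b are one class to them, and where a whole thing is asked for, a point or a joint stands for the part that bears it (a point fixed in the world has none). Each returns a list of dicts, best first, with "conf" (0 to 1); they miss things now and then, are a little off and sometimes report something else, mostly with a low value. They report only what shows in the picture. A call takes as long as a camera call. They do not tell look-alikes from the thing itself.
- env.regions_of(picture, target): "region" (384x512 bool, what is visible of it) and "rect" ([left, top, right, bottom] in pixels, round what is visible of it).
The state is a dict: "time_s": time; "qpos": joint angles; "joint_velocities": joint speeds; "effort": joint torques, N m; "tool_pos": TCP position; "tool_rot": TCP orientation; "force": force on the tool from outside, world axes, zero at the start; "wrist_torque": the same for the moment, N m; "grip_width": finger opening in m.
Only numpy, scipy, OpenCV 4.12 (cv2) and the standard library are available. Lean on these libraries where they do the work, as an engineer would, in place of code of your own. Each camera call takes 0.05 s, during which the arm holds its last target. There are 200 camera calls.

### The job

Stand the empty square glass cell upright and fully home in the free well of the cell thermostat and let go of it. Then draw the larger pipette up out of its stand, lean it over to the dispensing slant of about 40 degrees from upright, and finish still holding it there, raised and still, with the point of its tip over the cell's open mouth and about 15 mm above it, touching nothing. Leave the stoppered cell, the small pipette, the reagent bottle and the steel cup where they are.

Things in the scene. Friction and masses are not known exactly. Their poses are not given: they have to be found in the camera images.
- cell: The empty cell: open-topped square amber-glass cell, 25 x 25 mm outside, 85 mm tall, 2.5 mm walls (mouth 20 x 20 mm), about 55 g. It stands upright in the shallow tray. Origin: centre of its underside; z up its length, x and y square to its sides (any quarter turn of it fits the well). Take it by its upper part.
- cell_mouth (a point): Centre of the open mouth of that cell, at the level of its rim (85 mm above its underside); axes as the cell's.
- tray: Shallow white tray, 110 (x) x 100 (y) x 14 mm tall with 4 mm walls and a 4 mm floor, fixed to the bench; the empty cell stands near its middle. Origin: centre of its underside, on the bench.
- thermostat: Cell thermostat, fixed: low white instrument, 175 (x) x 156 (y) mm, sloping display panel on its -x side, and a bare aluminium block with two square wells side by side along y, 60 mm apart; one is free, a stoppered cell stands in the other. The block's top, 70 mm above the bench, is its highest part. Origin: on the bench under the centre.
- well (a point): Centre of the free well's mouth, level with the block's top (70 mm above the bench); axes as the thermostat's. The well is 27.5 mm square along x and y, 45 mm deep, flat-floored, with a 2 mm chamfer at the mouth: a cell fully home stands 40 mm proud of the block. The stoppered cell's well is 60 mm to its +y side.
- blank: Bystander: stoppered cell in the other well, 25 mm square, white round stopper 29 mm across, top 50 mm above the block, about 70 g. Origin: centre of its underside, on the well's floor.
- stand: Fixed pipette stand, base 125 (x) x 200 (y) mm, posts at +x. Its white shelf, top 135 mm above the bench, has three U slots 18 mm wide, 60 mm apart along y, open to -x, with a 3 mm lip at the front. The pipettes hang upright in the outer slots, either in either, handle undersides on the shelf, and lift straight up. Their axes are parallel to the stand's. Origin: on the bench under the middle slot.
- pipette: Larger pipette, 218 mm, 90 g. Origin: point of its tip (20 mm above the bench in the stand); z up the barrel. White tip and barrel, at most 15 mm thick, to 115 mm; grey handle 32 (x) x 28 (y) mm, flat-sided, from 115 to 193 mm; push-button, 18 mm across, to 218 mm. A hook juts 21 mm from the handle's +x face near the top. Grip the y sides from above, 155 mm from the point.
- small_pipette: Bystander: the small pipette hanging in the other outer slot, 166 mm long, about 55 g; handle 26 (x) x 24 (y) mm from 95 to 147 mm above its point. Origin: the point of its tip; z up.
- bottle: Bystander: closed amber reagent bottle, 66 mm across, 145 mm tall, 450 g. Origin: centre of its underside.
- cup: Bystander: open steel cup, 68 mm across, 85 mm tall, 250 g. Origin: centre of its underside.
There are look-alikes about, which are no part of the job. What is shaped like the pipette but orange is not meant.

How it is judged (in metres and radians):
On the way, in this order (a step that is already met when the one before it is completed fails the run):
1. the empty cell stands upright, fully home in the free well, and is let go (horizontal distance between cell and well below 0.004 m and z of cell in the frame of well below -0.041 m and angle between cell's own z axis and vertical below 0.08 rad and contact force between the fingers and cell below 0.2 N), for 0.3 s.
2. the larger pipette is drawn up clear of its stand in the gripper (contact force between the fingers and pipette above 1 N and contact force between pipette and stand below 0.2 N and distance of pipette from where it was at the start of the episode above 0.03 m and height (world z) of pipette above 0.045 m), for 0.1 s.
At the end, for the whole second after the job is handed in: Cell upright (4.5 deg) and free in the free well, underside over 41 mm deep, within 4 mm of centre. Larger pipette in the fingers, at rest, leaning 28 to 52 deg from upright, its point within 10 mm of the mouth's centre and 4 to 32 mm above it, touching nothing else (all of step 1 and contact force between the fingers and pipette above 1 N and contact force between pipette and stand below 0.2 N and angle between pipette's own z axis and vertical between 0.49 and 0.91 rad and horizontal distance between pipette and cell_mouth below 0.01 m and z of pipette in the frame of cell_mouth between 0.004 and 0.032 m and contact force between pipette and cell below 0.2 N and contact force between pipette and thermostat below 0.2 N and contact force between pipette and blank below 0.2 N and linear speed of pipette below 0.02 m/s and angular speed of pipette below 0.15 rad/s); the arm keeps its last pose, push and grip.
It fails at once if the stoppered cell is moved more than 10 mm or tipped (distance of blank from where it was at the start of the episode above 0.01 m or angle between blank's own z axis and vertical above 0.2 rad).
It fails at once if the small pipette is moved more than 15 mm or knocked over (distance of small_pipette from where it was at the start of the episode above 0.015 m or angle between small_pipette's own z axis and vertical above 0.3 rad).
It fails at once if the bottle or the cup is moved more than 20 mm or tipped (distance of any of bottle, cup from where it was at the start of the episode above 0.02 m or angle between any of bottle, cup's own z axis and vertical above 0.3 rad).
It also fails if it takes over 72 s, if anything falls off the work surface, if the arm or the gripper's body presses on something with over 40 N, if the wrist force passes 120 N, or if a joint passes its speed limit or range.

## Working session

There is one attempt and no reset: what is moved stays moved. The work goes in short steps, Python scripts to look and compute and a tool call to move; the robot and the scene stay as the last step left them, time stands still between calls to the robot, and variables do not carry over. Pictures are saved under pics/ and viewed, about 8 in all and at most 12, crops included, and the job is handed in when it is done.

Besides the shell and the picture viewer there is one more tool, called after "Request:" as name(argument=value, ...) on one line, values as JSON. apply_moves: Moves the arm, as the interface text tells. Its arguments: {"type":"object","properties":{"targets":{"type":"array","items":{"type":"array"}},"hand":{"type":"number"},"squeeze":{"type":"number"}},"required":["targets"]}

```bash
mkdir -p pics; ls; python3 - <<'E'
from cell import env
import cv2,numpy as np
o=env.get_obs(); print({k:np.round(v,3).tolist() for k,v in o.items()})
for n in ["scene","top"]:
    p=env.read_camera(n); cv2.imwrite(f"pics/{n}0.png",p["image"][...,::-1])
    print(n,np.round(p["camera_matrix"],1).tolist(),np.round(p["camera_from_world"],4).tolist())
    for t in ["cell","tray","thermostat","blank","stand","pipette","small_pipette","bottle","cup"]:
        for r in env.regions_of(p,t)[:3]: 
            ys,xs=np.nonzero(r["region"]); print(t,round(r["conf"],2),np.round(r["rect"]).tolist(),xs.mean().round(1),ys.mean().round(1))
E
```

```text
pics
{'time_s': 0.0, 'qpos': [-73.504, 18.44, -4.016, 83.174, 1.296, 78.54, -3.26], 'joint_velocities': [0.084, -0.036, 0.089, -0.036, -0.092, 0.016, -0.071], 'effort': [0.001, -49.13, -0.403, -31.251, -0.064, 0.044, 0.0], 'tool_pos': [0.176, 0.625, 0.221], 'tool_rot': [-179.892, 0.007, 164.315], 'force': [-0.491, 0.259, 0.549], 'wrist_torque': [0.0, -0.006, -0.002], 'grip_width': 0.087}
scene [[387.6, 0.0, 256.5], [0.0, 387.6, 186.3], [0.0, 0.0, 1.0]] [[0.573, 0.8194, -0.0168, -0.4523], [0.5807, -0.4204, -0.6972, -0.182], [-0.5783, 0.3898, -0.7166, 1.4452], [0.0, 0.0, 0.0, 1.0]]
cell 0.68 [188.0, 201.0, 204.0, 228.0] 196.8 214.9
tray 0.73 [179.0, 199.0, 225.0, 242.0] 202.1 221.3
thermostat 0.87 [77.0, 241.0, 151.0, 329.0] 111.6 285.6
blank 0.73 [113.0, 265.0, 128.0, 284.0] 120.8 273.9
stand 0.68 [255.0, 159.0, 324.0, 235.0] 290.8 196.2
pipette 0.85 [231.0, 154.0, 246.0, 187.0] 238.1 173.3
pipette 0.8 [342.0, 161.0, 371.0, 188.0] 357.1 175.6
pipette 0.73 [267.0, 158.0, 284.0, 189.0] 275.1 173.0
small_pipette 0.7 [251.0, 158.0, 326.0, 235.0] 290.8 196.5
bottle 0.96 [204.0, 246.0, 234.
[... 328 characters left out ...]
6 [293.0, 173.0, 329.0, 215.0] 309.3 192.4
thermostat 0.63 [374.0, 136.0, 442.0, 208.0] 407.3 171.5
blank 0.44 [399.0, 152.0, 414.0, 161.0] 405.1 156.8
stand 0.73 [190.0, 131.0, 270.0, 182.0] 229.3 156.1
pipette 0.96 [220.0, 212.0, 259.0, 243.0] 242.1 224.7
pipette 0.8 [101.0, 128.0, 170.0, 152.0] 144.1 142.3
pipette 0.53 [245.0, 131.0, 254.0, 156.0] 247.8 145.1
small_pipette 0.69 [199.0, 146.0, 212.0, 162.0] 205.4 154.0
small_pipette 0.44 [290.0, 172.0, 327.0, 215.0] 308.8 192.2
small_pipette 0.43 [319.0, 109.0, 347.0, 137.0] 331.5 122.6
bottle 0.97 [316.0, 111.0, 344.0, 139.0] 331.3 122.5
bottle 0.73 [374.0, 137.0, 443.0, 208.0] 407.3 171.7
cup 0.82 [289.0, 108.0, 309.0, 128.0] 297.8 119.3
```

```bash
python3 - <<'E'
import cv2
a=cv2.imread("pics/top0.png")[90:260,80:480]; cv2.imwrite("pics/top0c.png",cv2.resize(a,(800,340),interpolation=cv2.INTER_CUBIC))
a=cv2.imread("pics/scene0.png")[130:340,60:400]; cv2.imwrite("pics/scene0c.png",cv2.resize(a,(800,494),interpolation=cv2.INTER_CUBIC))
E
```

```text
(no output)
```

View pics/top0c.png

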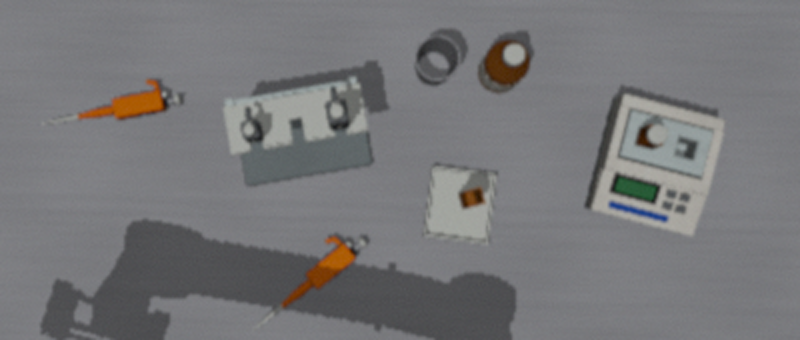

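View pics/scene0c.png

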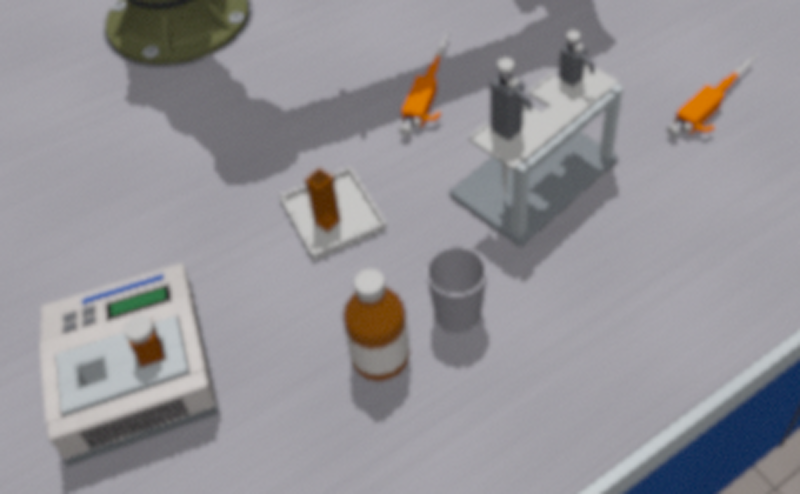

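```bash
cat > h.py <<'E'
from cell import env
import numpy as np,cv2
from scipy.spatial.transform import Rotation as R
def cam(p,obs=None):
    "K, R_wc (cam->world), cam origin"
    if "mount" in p:
        T=np.eye(4); T[:3,:3]=R.from_euler("xyz",obs["tool_rot"],degrees=True).as_matrix(); T[:3,3]=obs["tool_pos"]; W=T@p["mount"]
    else: W=np.linalg.inv(p["camera_from_world"])
    return p["camera_matrix"],W
def pix2w(c,uv,z):
    K,W=c; d=W[:3,:3]@np.linalg.solve(K,[uv[0],uv[1],1.]); o=W[:3,3]
    return o+d*(z-o[2])/d[2]
def w2pix(c,P):
    K,W=c; q=np.linalg.inv(W)@np.r_[P,1]; q=K@q[:3]; return q[:2]/q[2]
def shoot(n,name=None):
    o=env.get_obs(); p=env.read_camera(n)
    if name: cv2.imwrite(f"pics/{name}.png",p["image"][...,::-1])
    return p,cam(p,o),o
E
python3 - <<'E'
from h import *
p,c,o=shoot("top"); s,cs,_=shoot("scene")
f=lambda x,y:(x/2+80-.25,y/2+90-.25)
g=lambda x,y:(x*.425+60-.3,y*.425+130-.3)
for n,uv,z in [("well",(686,148),.07),("b1",(630,108),.07),("b2",(715,122),.07),("b3",(702,178),.07),("b4",(617,160),.07),("celltop",(472,200),.07),("pipbutton",(337,100),.238),("piphandle",(338,110),.213),("smallbtn",(250,120),.186),("bottlecap",(514,54),.145),("cup",(440,55),.085),("shelfcFL",(233,153),.135),("shelfcFR",(370,132),.135)]:
    print(n,pix2w(c,f(*uv),z).round(3))
for n,uv,z in [("well",(91,371),.07),("celltop",(320,177),.085+.004),("pipbutton",(506,65),.238),("smallbtn",(572,36),.186),("bottlecap",(370,283),.145),("cup",(457,268),.085)]:
    print("scene",n,pix2w(cs,g(*uv),z).round(3))
w,cw,o=shoot("wrist"); print(w["mount"].round(3).tolist(),w["camera_matrix"].round(1).tolist(), cw[1].round(3))
E
```

```text
well [ 0.585 -0.322  0.07 ]
b1 [ 0.642 -0.239  0.07 ]
b2 [ 0.625 -0.364  0.07 ]
b3 [ 0.542 -0.346  0.07 ]
b4 [ 0.565 -0.221  0.07 ]
celltop [ 0.5  -0.01  0.07]
pipbutton [0.618 0.188 0.238]
piphandle [0.608 0.187 0.213]
smallbtn [0.595 0.307 0.186]
bottlecap [ 0.703 -0.054  0.145]
cup [0.711 0.044 0.085]
shelfcFL [0.554 0.336 0.135]
shelfcFR [0.589 0.144 0.135]
scene well [ 0.585 -0.32   0.07 ]
scene celltop [ 0.505 -0.007  0.089]
scene pipbutton [0.608 0.189 0.238]
scene smallbtn [0.566 0.322 0.186]
scene bottlecap [ 0.707 -0.053  0.145]
scene cup [0.706 0.052 0.085]
[[-0.001, -0.953, -0.303, 0.083], [1.0, -0.001, -0.0, 0.0], [0.0, -0.303, 0.953, -0.162], [0.0, 0.0, 0.0, 1.0]] [[329.9, 0.0, 259.1], [0.0, 329.9, 193.4], [0.0, 0.0, 1.0]] [[ 0.271  0.917  0.291  0.096]
 [ 0.963 -0.258 -0.082  0.648]
 [-0.     0.303 -0.953  0.385]
 [ 0.     0.     0.     1.   ]]
```

Request:
apply_moves(targets=[[[326,-634,0],[0,0,-1.31]],[[326,-634,0],[0,0,-1.31]],[[326,-634,0],[0,0,-1.31]],[[326,-634,0],[0,0,-1.31]],[[326,-634,0],[0,0,-1.31]],[[326,-634,0],[0,0,-1.31]],[[326,-634,0],[0,0,-1.31]],[[326,-634,0],[0,0,-1.31]]])

```text
time_s: 1.95
tool_pos: [0.3593, 0.2682, 0.2229]
tool_rot: [180.0, -0.1, 95.2]
force: [0.8, 0.6, 1.2]
grip_width: 0.0869
```

Request:
apply_moves(targets=[[[143,-277,-50],[0,0,-0.1]],[[143,-277,-50],[0,0,-0.1]],[[143,-277,-50],[0,0,-0.1]],[[143,-277,-50],[0,0,-0.1]],[[143,-277,-50],[0,0,-0.1]],[[143,-277,-50],[0,0,-0.1]],[[143,-277,-50],[0,0,-0.1]],[[143,-277,-50],[0,0,-0.1]]])

```text
time_s: 2.75
tool_pos: [0.5022, -0.0103, 0.1724]
tool_rot: [180.0, 0.1, 89.5]
force: [-0.8, 1.8, 0.9]
grip_width: 0.0868
```

```bash
python3 - <<'E'
from h import *
p,c,o=shoot("wrist","w1"); print(o["tool_pos"].round(4) if hasattr(o["tool_pos"],"round") else o["tool_pos"],o["tool_rot"],o["qpos"])
for r in env.regions_of(p,"cell")[:2]: print(r["conf"],r["rect"]); 
E
```

```text
[ 0.5022 -0.0103  0.1724] [1.79998253e+02 8.56440187e-02 8.94847568e+01] [-38.08594864   1.63451248  37.11693055 108.78586902  -0.95892055
  69.91370994  -1.16611748]
0.95 [245.8, 158.4, 279.5, 219.1]
```

View pics/w1.png

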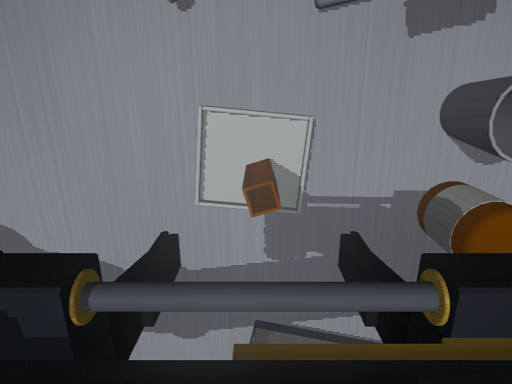

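```bash
python3 - <<'E'
from h import *
im=cv2.imread("pics/w1.png"); a=im[145:230,225:300]; cv2.imwrite("pics/w1c.png",cv2.resize(a,None,fx=7,fy=7,interpolation=cv2.INTER_CUBIC))
p,c,o=shoot("wrist")
C=[pix2w(c,u,.089)[:2] for u in [(243,188),(274,181),(281,208),(250,217)]]
C=np.array(C);print(C.round(4),C.mean(0)); d=np.roll(C,-1,0)-C; print(np.linalg.norm(d,axis=1).round(4),np.degrees(np.arctan2(d[:,1],d[:,0])).round(1))
E
```

```text
[[ 0.4898  0.0038]
 [ 0.5139  0.0093]
 [ 0.5196 -0.0129]
 [ 0.495  -0.0204]] [ 0.50456556 -0.00503902]
[0.0247 0.0229 0.0258 0.0248] [  13.   -75.4 -162.9  102. ]
```

View pics/w1c.png

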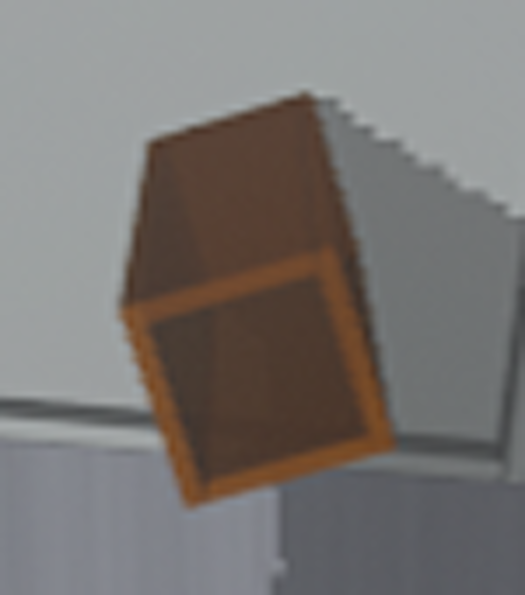

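Request:
apply_moves(targets=[[[2.4,5,0],[0,0,0.14]],[[2.4,5,-20],[0,0,0.26]],[[2.4,5,-65],[0,0,0.26]],[[2.4,5,-100],[0,0,0.26]],[[2.4,5,-115],[0,0,0.26]],[[2.4,5,-115],[0,0,0.26]]])

```text
time_s: 3.5
tool_pos: [0.5016, -0.0001, 0.0555]
tool_rot: [-179.7, -0.1, 104.9]
force: [0.5, 1.0, 0.5]
grip_width: 0.0871
```

Request:
apply_moves(targets=[[[0,0,0],[0,0,0]],[[0,0,0],[0,0,0]],[[0,0,0],[0,0,0]],[[0,0,0],[0,0,0]],[[0,0,0],[0,0,0]],[[0,0,0],[0,0,0]],[[0,0,0],[0,0,0]],[[0,0,0],[0,0,0]]], hand=15, squeeze=12)

```text
time_s: 4.3
tool_pos: [0.504, -0.002, 0.0576]
tool_rot: [-180.0, 0.0, 104.7]
force: [-1.0, -0.5, -0.1]
grip_width: 0.0313
```

Request:
apply_moves(targets=[[[0,0,0],[0,0,0]],[[0,0,0],[0,0,0]],[[0,0,0],[0,0,0]],[[0,0,0],[0,0,0]]])

```text
time_s: 4.7
tool_pos: [0.504, -0.0019, 0.0575]
tool_rot: [-180.0, 0.0, 104.7]
force: [-0.1, 0.2, -1.6]
grip_width: 0.0251
```

```bash
python3 - <<'E'
from h import *
o=env.get_obs(); print(o["tool_pos"],o["force"],o["grip_width"])
p,c,o=shoot("wrist"); print(o["tool_pos"]); p,c,o=shoot("wrist"); print(o["tool_pos"])
E
```

```text
[ 0.50402162 -0.00194719  0.05752296] [-0.06056163  0.22272524 -1.61344029] 0.0251065617083221
[ 0.50402162 -0.00194719  0.05752296]
[ 0.50403603 -0.00195803  0.05753296]
```

Request:
apply_moves(targets=[[[0,0,30],[0,0,0]],[[0,0,75],[0,0,0]],[[0,0,120],[0,0,0]],[[15,-40,150],[0,0,-0.1]],[[30,-80,160],[0,0,-0.2]],[[50,-125,160],[0,0,-0.3]],[[65,-170,160],[0,0,-0.4]],[[80,-210,160],[0,0,-0.43]]])

```text
time_s: 5.6
tool_pos: [0.5846, -0.214, 0.2178]
tool_rot: [180.0, 0.0, 79.9]
force: [1.6, -0.4, -0.1]
grip_width: 0.0247
```

Request:
apply_moves(targets=[[[10,-28,0],[0,0,0]],[[10,-28,0],[0,0,0]],[[10,-28,0],[0,0,0]],[[10,-28,0],[0,0,0]]])

```text
time_s: 6.0
tool_pos: [0.5942, -0.2383, 0.2173]
tool_rot: [-180.0, -0.1, 80.2]
force: [0.3, -0.3, -1.1]
grip_width: 0.025
```

```bash
python3 - <<'E'
from h import *
p,c,o=shoot("wrist","w2"); print(o["tool_pos"],o["tool_rot"],o["grip_width"],o["qpos"])
print(w2pix(c,[.585,-.322,.07]))
np.save("w2.npy",c[1])
E
```

```text
[ 0.5942212  -0.23825771  0.21729257] [-1.79971520e+02 -7.28688645e-02  8.01874951e+01] 0.025043492514661377 [-16.95001926  21.97575997  47.67863305  86.53269688 -16.44505239
  78.78518428  22.05914938]
[263.41366534 256.85116541]
```

View pics/w2.png

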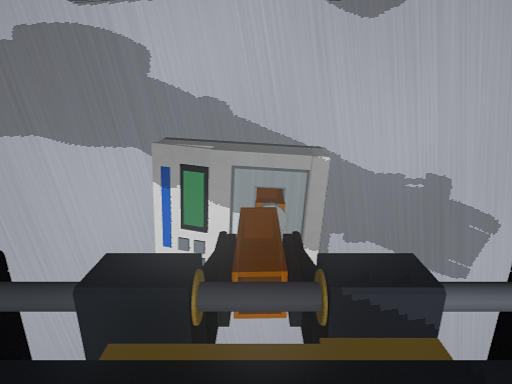

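Request:
apply_moves(targets=[[[-7,-48,0],[0,0,0]],[[-14,-95,0],[0,0,0]],[[-20,-142,0],[0,0,0]],[[-20,-142,0],[0,0,0]],[[-20,-142,0],[0,0,0]],[[-20,-142,0],[0,0,0]]])

```text
time_s: 6.65
tool_pos: [0.5753, -0.3794, 0.2175]
tool_rot: [180.0, -0.1, 80.3]
force: [0.2, -0.0, -0.0]
grip_width: 0.0248
```

```bash
python3 - <<'E'
from h import *
p,c,o=shoot("wrist","w3"); print(o["tool_pos"],o["tool_rot"])
u=w2pix(c,[.585,-.322,.07]);print(u)
np.save("w3.npy",c[1])
im=cv2.imread("pics/w3.png"); x0,y0=int(u[0])-75,int(u[1])-65; print(x0,y0)
cv2.imwrite("pics/w3c.png",cv2.resize(im[y0:y0+120,x0:x0+150],None,fx=5,fy=5,interpolation=cv2.INTER_CUBIC))
E
```

```text
[ 0.57534399 -0.3793938   0.21750891] [ 1.79967850e+02 -1.12374761e-01  8.02628816e+01]
[257.8948098  118.14025929]
182 53
```

View pics/w3c.png

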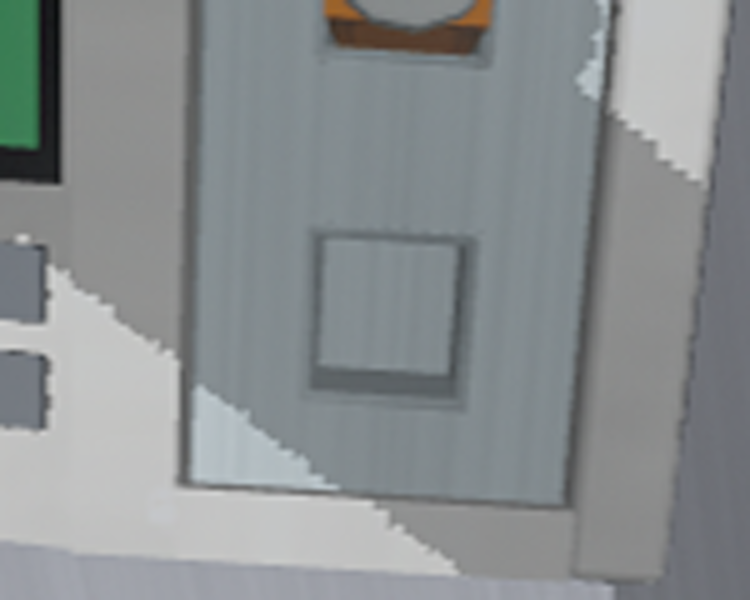

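```bash
python3 - <<'E'
from h import *
p,c,o=shoot("wrist")
C=np.array([pix2w(c,(182+(x+.5)/5-.5,53+(y+.5)/5-.5),.07)[:2] for x,y in [(312,231),(477,237),(463,409),(303,400)]])
d=np.roll(C,-1,0)-C; print(C.round(4),C.mean(0).round(4),np.linalg.norm(d,axis=1).round(4),np.degrees(np.arctan2(d[:,1],d[:,0])).round(1))
E1=np.array([pix2w(c,(182+(x+.5)/5-.5,53+(y+.5)/5-.5),.07)[:2] for x,y in [(193,0),(183,485),(568,503),(610,0)]]); d=np.diff(E1,axis=0); print("block",np.degrees(np.arctan2(d[:,1],d[:,0])).round(1),np.linalg.norm(d,axis=1))
h=cv2.cvtColor(p["image"],cv2.COLOR_RGB2HSV); m=((h[...,0]<20)&(h[...,1]>120)).astype(np.uint8); m[:150]=0
n,l,s,_=cv2.connectedComponentsWithStats(m); i=1+s[1:,4].argmax(); print(s[i])
for r in range(s[i][1],s[i][1]+s[i][3],8):
    xs=np.nonzero(l[r]==i)[0]; print(r,xs.min(),xs.max())
T=np.eye(4); T[:3,:3]=R.from_euler("xyz",o["tool_rot"],degrees=True).as_matrix(); T[:3,3]=o["tool_pos"]
for z in (.0535,-.0315):
  for y in(-.0125,.0125):
    for x in (.0094,.0094-.025): print(z,y,x,w2pix(c,(T@[x,y,z,1])[:3]).round(1))
E
```

```text
[[ 0.5758 -0.3027]
 [ 0.605  -0.3088]
 [ 0.5977 -0.3388]
 [ 0.5686 -0.3322]] [ 0.5868 -0.3206] [0.0298 0.0309 0.0299 0.0303] [ -11.7 -103.6  167.1   76.3]
block [-103.   -12.4   77.4] [0.08486681 0.07297803 0.08827178]
[ 232  207   56   75 3083]
207 275 275
215 252 276
223 245 276
231 244 279
239 241 280
247 236 282
255 235 284
263 233 285
271 232 287
279 232 287
0.0535 -0.0125 0.0094 [239.8 201.6]
0.0535 -0.0125 -0.015600000000000001 [240.4 234.7]
0.0535 0.0125 0.0094 [276.  201.6]
0.0535 0.0125 -0.015600000000000001 [275.4 234.6]
-0.0315 -0.0125 0.0094 [229.1 263.9]
-0.0315 -0.0125 -0.015600000000000001 [230.6 311.3]
-0.0315 0.0125 0.0094 [285.2 263.9]
-0.0315 0.0125 -0.015600000000000001 [283.9 311.2]
```

```bash
python3 - <<'E'
import cv2
im=cv2.imread("pics/w3.png"); cv2.imwrite("pics/w3d.png",cv2.resize(im[195:325,210:310],None,fx=4.5,fy=4.5,interpolation=cv2.INTER_CUBIC))
E
```

```text
(no output)
```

View pics/w3d.png

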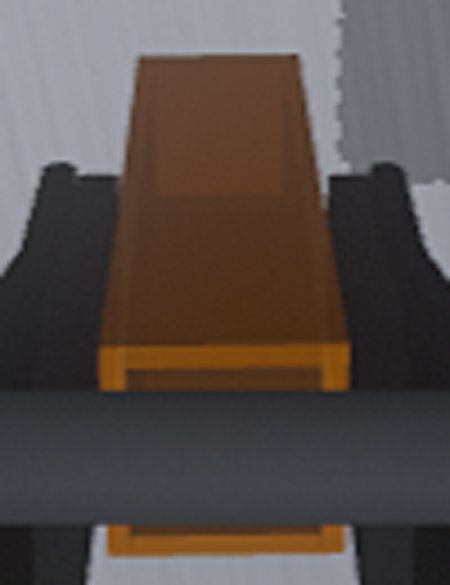

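Request:
apply_moves(targets=[[[6,33,0],[0,0,-0.03]],[[12.6,66.2,0],[0,0,-0.053]],[[12.6,66.2,-25],[0,0,-0.053]],[[12.6,66.2,-55],[0,0,-0.053]],[[12.6,66.2,-75],[0,0,-0.053]],[[12.6,66.2,-85],[0,0,-0.053]],[[12.6,66.2,-85],[0,0,-0.053]],[[12.6,66.2,-85],[0,0,-0.053]]])

```text
time_s: 7.55
tool_pos: [0.5875, -0.3155, 0.1336]
tool_rot: [179.9, 0.0, 77.1]
force: [0.3, 0.1, 0.4]
grip_width: 0.0245
```

Request:
apply_moves(targets=[[[0,0,0],[0,0,0]],[[0,0,0],[0,0,0]],[[0,0,0],[0,0,0]]])

```text
time_s: 7.85
tool_pos: [0.587, -0.3161, 0.1334]
tool_rot: [179.9, 0.0, 77.0]
force: [-0.3, -0.1, -1.2]
grip_width: 0.025
```

```bash
python3 - <<'E'
from h import *
p,c,o=shoot("wrist","w4"); print(o["tool_pos"],o["tool_rot"],o["force"])
im=cv2.imread("pics/w4.png"); cv2.imwrite("pics/w4c.png",cv2.resize(im[130:270,180:340],None,fx=4,fy=4,interpolation=cv2.INTER_CUBIC))
E
```

```text
[ 0.58702097 -0.31605994  0.13340854] [1.79922646e+02 1.04666207e-02 7.70436401e+01] [-0.31988488 -0.13101423 -1.17960708]
```

View pics/w4c.png

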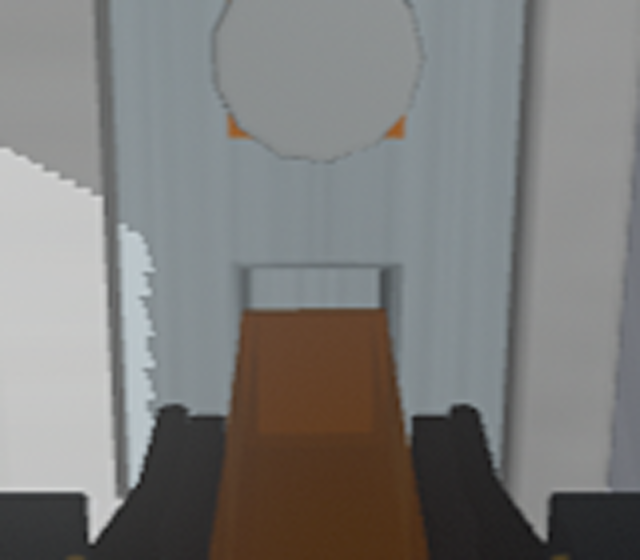

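```bash
python3 - <<'E'
from h import *
p,c,o=shoot("wrist")
f=lambda x,y:(180+(x+.5)/4-.5,130+(y+.5)/4-.5)
a=pix2w(c,f(314,310),.0799)[:2]; b=pix2w(c,f(318.5,264.5),.07)[:2]
for w in (235,402): print(pix2w(c,f(w,264.5),.07).round(4))
for w in (243,385): print(pix2w(c,f(w,310),.0799).round(4))
t=np.radians(77.04); tx=np.array([np.cos(t),np.sin(t)]); ty=np.array([np.sin(t),-np.cos(t)])
print((b-a)@tx,(b-a)@ty, "want",.0155-.0125)
s=((b-a)@tx-.003)*tx+((b-a)@ty)*ty; print("shift",s*1000)
print((b-.0155*tx))
E
```

```text
[ 0.5756 -0.3026  0.07  ]
[ 0.6049 -0.3094  0.07  ]
[ 0.5763 -0.308   0.0799]
[ 0.6003 -0.3135  0.0799]
0.0050767388768985 0.0007935177321448854 want 0.002999999999999999
shift [1.23905616 1.84587502]
[ 0.58677269 -0.32110411]
```

Request:
apply_moves(targets=[[[1.2,1.9,0],[0,0,0]],[[1.2,1.9,0],[0,0,0]],[[1.2,1.9,-4],[0,0,0]],[[1.2,1.9,-8],[0,0,0]],[[1.2,1.9,-12],[0,0,0]],[[1.2,1.9,-16],[0,0,0]],[[1.2,1.9,-18],[0,0,0]],[[1.2,1.9,-18],[0,0,0]]])

```text
time_s: 8.75
tool_pos: [0.5877, -0.3137, 0.1141]
tool_rot: [-180.0, -0.0, 77.0]
force: [-0.4, 0.2, -0.9]
grip_width: 0.025
```

Request:
apply_moves(targets=[[[0,0,-6],[0,0,0]],[[0,0,-12],[0,0,0]],[[0,0,-18],[0,0,0]],[[0,0,-24],[0,0,0]],[[0,0,-29],[0,0,0]],[[0,0,-33],[0,0,0]],[[0,0,-35],[0,0,0]],[[0,0,-35],[0,0,0]]])

```text
time_s: 9.55
tool_pos: [0.5878, -0.3138, 0.0793]
tool_rot: [-180.0, 0.0, 77.0]
force: [0.7, 0.1, -1.1]
grip_width: 0.025
```

Request:
apply_moves(targets=[[[0,0,-1],[0,0,0]],[[0,0,-1],[0,0,0]],[[0,0,-1],[0,0,0]]])

```text
time_s: 9.85
tool_pos: [0.588, -0.3139, 0.0788]
tool_rot: [180.0, 0.0, 77.1]
force: [0.3, 0.6, -0.5]
grip_width: 0.0252
```

Request:
apply_moves(targets=[[[0,0,0],[0,0,0]],[[0,0,0],[0,0,0]],[[0,0,0],[0,0,0]],[[0,0,0],[0,0,0]],[[0,0,0],[0,0,0]],[[0,0,0],[0,0,0]]], hand=75)

```text
time_s: 10.45
tool_pos: [0.5879, -0.3138, 0.0786]
tool_rot: [180.0, 0.0, 77.1]
force: [0.3, 0.4, -0.4]
grip_width: 0.0652
```

Request:
apply_moves(targets=[[[0,0,20],[0,0,0]],[[0,0,50],[0,0,0]],[[0,0,90],[0,0,0]],[[0,0,130],[0,0,0]],[[0,0,170],[0,0,0]],[[-20,-40,200],[0,0,0]],[[-20,-40,200],[0,0,0]],[[-20,-40,200],[0,0,0]]])

```text
time_s: 11.25
tool_pos: [0.5666, -0.3564, 0.2799]
tool_rot: [179.9, 0.1, 76.8]
force: [0.1, 0.7, -0.0]
grip_width: 0.0751
```

```bash
python3 - <<'E'
from h import *
p,c,o=shoot("wrist","w5"); print(o["tool_pos"],o["tool_rot"],o["qpos"],o["force"])
im=cv2.imread("pics/w5.png"); u=w2pix(c,[.5868,-.321,.11]); x0,y0=int(u[0])-60,int(u[1])-60; print(u,x0,y0)
for r in env.regions_of(p,"cell")[:2]: print(r["conf"],r["rect"])
cv2.imwrite("pics/w5c.png",cv2.resize(im[y0:y0+120,x0:x0+120],None,fx=5,fy=5,interpolation=cv2.INTER_CUBIC))
E
```

```text
[ 0.56661454 -0.35641265  0.2798933 ] [1.79877026e+02 7.30367512e-02 7.68037776e+01] [ -5.28261488  25.17559589  50.26432996  76.55697507 -19.12196535
  86.75655208  30.02745625] [ 0.06961307  0.72911497 -0.02394211]
[269.49839878 135.29405487] 209 75
0.58 [259.1, 116.5, 282.1, 146.2]
```

View pics/w5c.png

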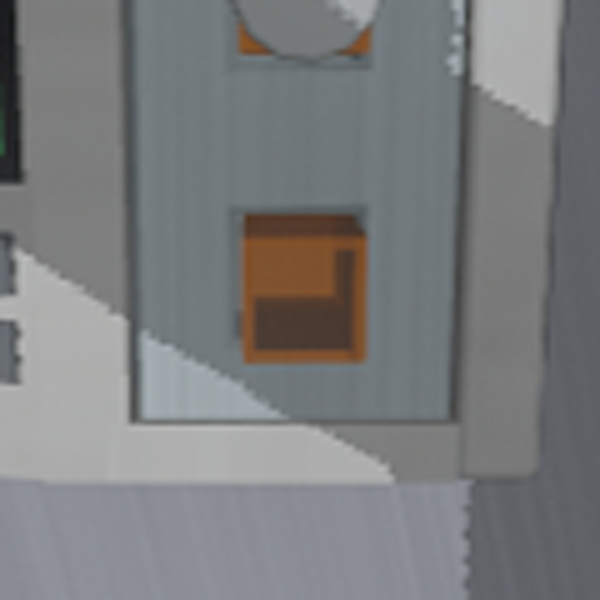

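Request:
apply_moves(targets=[[[2,48,10],[0,0,0]],[[4,96,20],[0,0,0]],[[6,144,30],[0,0,0]],[[9,192,40],[0,0,0]],[[12,240,50],[0,0,0]],[[15,288,50],[0,0,0]],[[17,336,50],[0,0,0]],[[19,380,50],[0,0,0]]], hand=60)

```text
time_s: 12.15
tool_pos: [0.5861, 0.0309, 0.3273]
tool_rot: [-179.9, -0.0, 77.3]
force: [0.3, 0.5, 0.3]
grip_width: 0.0599
```

Request:
apply_moves(targets=[[[2,40,0],[0,0,0]],[[4,80,0],[0,0,0]],[[4,95,0],[0,0,0]],[[4,95,0],[0,0,0]],[[4,95,0],[0,0,0]],[[4,95,0],[0,0,0]]])

```text
time_s: 12.75
tool_pos: [0.591, 0.1184, 0.3286]
tool_rot: [180.0, 0.1, 76.9]
force: [0.2, 0.4, -0.5]
grip_width: 0.06
```

```bash
python3 - <<'E'
from h import *
p,c,o=shoot("wrist","w6"); print(o["tool_pos"],o["tool_rot"],o["qpos"],o["force"])
np.save("w6.npy",c[1])
for t in ("pipette","small_pipette","stand"):
    for r in env.regions_of(p,t)[:2]: print(t,r["conf"],r["rect"])
for z in(.135,.238): print(w2pix(c,[.608,.188,z]))
E
```

```text
[0.59100223 0.11844689 0.32861267] [1.79983115e+02 5.26432774e-02 7.68519512e+01] [-47.54838633  12.65048054  40.85693769  81.5116687   -8.18325254
  88.86780761 -20.37168526] [ 0.20322786  0.43270086 -0.48986782]
pipette 0.75 [14.6, 58.7, 151.3, 155.5]
pipette 0.7 [232.9, 75.0, 299.1, 122.8]
stand 0.71 [161.9, 0.5, 319.6, 141.2]
[258.96145784 100.74443472]
[258.88585192 105.82882011]
```

View pics/w6.png

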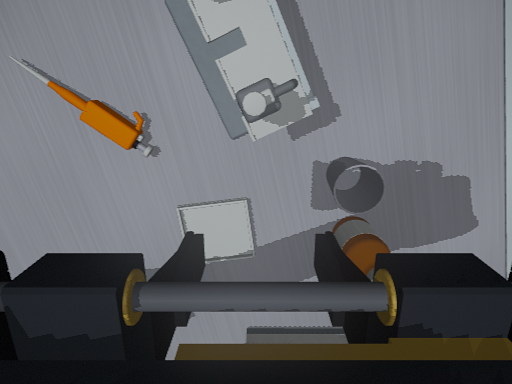

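```bash
python3 - <<'E'
from h import *
p,c,o=shoot("wrist"); 
B=pix2w(c,(254,103),.238); print("button",B.round(4))
for n,a,b,z in [("back",(256,0),(319,104),.135),("base",(166,0),(235,138),.012)]:
    d=pix2w(c,b,z)-pix2w(c,a,z); print(n,np.degrees(np.arctan2(d[1],d[0]))+90)
d=pix2w(c,(293,85),.2)-pix2w(c,(254,103),.238); print("hook",np.degrees(np.arctan2(d[1],d[0])))
g=cv2.cvtColor(p["image"],cv2.COLOR_RGB2GRAY)
for l in cv2.createLineSegmentDetector().detect(g[:160,150:340])[0][:,0]:
    if np.hypot(l[2]-l[0],l[3]-l[1])>22:
        a,b=[pix2w(c,(x+150,y),.135) for x,y in(l[:2],l[2:])]; d=b-a; print((l+[150,0,150,0]).round(1),(np.degrees(np.arctan2(d[1],d[0]))%90).round(1))
r=env.regions_of(p,"pipette")
for q in r:
    ys,xs=np.nonzero(q["region"]); 
    if 230<xs.mean()<300: print(cv2.minAreaRect(np.c_[xs,ys].astype(np.float32)),q["conf"])
# top view crop numerics: button colour near
cc=cv2.HoughCircles(cv2.resize(g[70:140,220:310],None,fx=4,fy=4,interpolation=cv2.INTER_CUBIC),cv2.HOUGH_GRADIENT,1.5,30,param1=80,param2=20,minRadius=35,maxRadius=65); print(None if cc is None else [(220+x/4,70+y/4,r/4) for x,y,r in cc[0][:4]])
E
```

```text
button [0.6049 0.192  0.238 ]
back 21.170285156561846
base 12.50529078860076
hook 8.901680426931334
[278.1 111.9 249.6 124.8] 10.8
[235.1  93.3 265.7  78.2] 12.0
[212.   40.9 238.4  27.4] 11.4
[250.1 129.  237.2 105.4] 15.5
[312.8  96.5 274.8  -0. ] 11.5
[246.4  45.9 215.7  60.8] 10.8
[215.   61.6 232.8 100.2] 11.4
[1.865e+02 2.000e-01 2.058e+02 4.180e+01] 11.5
[229.2 138.2 163.4   1.7] 11.4
[296.6   4.5 319.7  66.3] 11.3
[325.8  81.  333.  102.7] 9.3
[257.7 139.6 283.2 128.3] 10.8
[166.6   2.  194.3  59.4] 11.5
((269.20001220703125, 96.90000915527344), (35.7770881652832, 63.0571174621582), 63.43495178222656) 0.65
[(np.float32(254.6875), np.float32(105.4375), np.float32(11.7875)), (np.float32(238.1875), np.float32(124.5625), np.float32(13.5125)), (np.float32(259.9375), np.float32(122.6875), np.float32(15.612499)), (np.float32(267.4375), np.float32(94.5625), np.float32(14.7875))]
```

Request:
apply_moves(targets=[[[-20,5,5],[0,0,0.14]],[[-40,10,10],[0,0,0.28]],[[-60,15,10],[0,0,0.42]],[[-75,20,10],[0,0,0.56]],[[-80,30,10],[0,0,0.7]],[[-80,40,10],[0,0,0.84]],[[-80,50,10],[0,0,0.98]],[[-80,50,10],[0,0,1.1]]])

```text
time_s: 13.85
tool_pos: [0.5105, 0.1728, 0.3385]
tool_rot: [180.0, -0.0, 140.5]
force: [-0.6, -0.1, -0.3]
grip_width: 0.0599
```

Request:
apply_moves(targets=[[[0,0,0],[0,0,0.14]],[[0,0,0],[0,0,0.28]],[[0,0,0],[0,0,0.42]],[[0,0,0],[0,0,0.56]],[[0,0,0],[0,0,0.7]],[[0,0,0],[0,0,0.84]],[[0,0,0],[0,0,0.89]],[[0,0,0],[0,0,0.89]]])

```text
time_s: 14.65
tool_pos: [0.511, 0.1709, 0.3387]
tool_rot: [180.0, 0.0, -169.0]
force: [0.1, 0.2, -0.1]
grip_width: 0.0602
```

```bash
python3 - <<'E'
from h import *
o=env.get_obs(); print(o["tool_pos"],o["tool_rot"],o["qpos"],o["grip_width"])
E
```

```text
[0.51096703 0.17087434 0.33867682] [ 1.79988717e+02  1.19319265e-02 -1.68956715e+02] [-52.12128968   2.49179379  32.22163852  88.97914543  -1.33786678
  88.89920516  81.14458313] 0.06015804326244333
```

Request:
apply_moves(targets=[[[0,0,0],[0.027,-0.137,0]],[[0,0,-15],[0.054,-0.274,0]],[[5,1,-35],[0.081,-0.411,0]],[[10,2,-60],[0.107,-0.549,0]],[[20,4,-85],[0.134,-0.686,0]],[[30,6,-105],[0.161,-0.823,0]],[[38,8,-120],[0.184,-0.942,0]],[[38,8,-123],[0.184,-0.942,0]]])

```text
time_s: 15.45
tool_pos: [0.5562, 0.1697, 0.2138]
tool_rot: [-178.8, 46.0, -169.7]
force: [0.0, -2.3, 0.0]
grip_width: 0.0601
```

```bash
python3 - <<'E'
from h import *
p,c,o=shoot("wrist","w7"); print(o["tool_pos"],o["tool_rot"],o["qpos"],o["grip_width"],o["force"])
print(R.from_euler("xyz",o["tool_rot"],degrees=True).as_matrix().round(3))
E
```

```text
[0.55615872 0.16972943 0.21375155] [-178.7753582    46.02324499 -169.70126291] [-17.99619572 -17.19295324  -9.13698479 133.32096683  30.27795662
  22.28435443  48.06963924] 0.06005055781877977 [ 0.02376991 -2.30272998  0.04094332]
[[-0.683 -0.164  0.712]
 [-0.124  0.986  0.108]
 [-0.72  -0.015 -0.694]]
```

```bash
cat >> h.py <<'E'
def goal(th,yaw,tcp):
    "rotvec and shift (mm) from measured pose to tool tilted th outward along heading yaw (deg), tool y = heading's left"
    o=env.get_obs(); t,a=np.radians([th,yaw]); xs=np.array([np.cos(a),np.sin(a),0]); y=np.array([-np.sin(a),np.cos(a),0])
    z=np.sin(t)*xs-np.cos(t)*np.array([0,0,1]); M=np.c_[np.cross(y,z),y,z]
    r=(R.from_matrix(M)*R.from_euler("xyz",o["tool_rot"],degrees=True).inv()).as_rotvec()
    print("shift",((np.array(tcp)-o["tool_pos"])*1000).round(1),"turn",r.round(3)); return M
def st():
    o=env.get_obs(); M=R.from_euler("xyz",o["tool_rot"],degrees=True).as_matrix()
    print(o["time_s"],"tcp",o["tool_pos"].round(4),"q",np.round(o["qpos"],1),"grip",o["grip_width"],"F",o["force"].round(1),"tilt",np.degrees(np.arccos(-M[2,2])).round(1),"head",np.degrees(np.arctan2(M[1,2],M[0,2])).round(1),"ty",M[:,1].round(3)); return o
E
python3 -c "
from h import *
st(); goal(50,11.4,(.579,.1846,.2012))"
```

```text
15.5 tcp [0.5555 0.1691 0.2121] q [-18.2 -17.2  -9.1 133.5  31.   22.2  47.3] grip 0.05968261754568905 F [-1.3 -0.1 -2.7] tilt 46.0 head 8.4 ty [-0.162  0.987 -0.017]
shift [ 23.5  15.5 -10.9] turn [ 0.029 -0.065  0.036]
```

Request:
apply_moves(targets=[[[5,15,0],[0.01,0,0.036]],[[15,15.5,-5],[0.02,-0.03,0.036]],[[23.5,15.5,-11],[0.029,-0.065,0.036]],[[23.5,15.5,-11],[0.029,-0.065,0.036]],[[23.5,15.5,-11],[0.029,-0.065,0.036]]])

```text
time_s: 16.0
tool_pos: [0.5825, 0.1879, 0.2094]
tool_rot: [179.8, 50.2, -168.5]
force: [-0.7, -0.2, 1.1]
grip_width: 0.0601
```

```bash
python3 -c "
from h import *
st(); goal(50,11.4,(.579,.1846,.2012)); goal(50,11.4,(.6203,.1929,.1658))"
```

```text
16.0 tcp [0.5825 0.1879 0.2094] q [-11.9 -13.7 -14.2 133.7  39.2  13.5  39.9] grip 0.06009332414769442 F [-0.7 -0.2  1.1] tilt 50.2 head 11.7 ty [-0.202  0.979  0.002]
shift [-3.5 -3.3 -8.2] turn [-0.003  0.004 -0.004]
shift [ 37.8   5.  -43.6] turn [-0.003  0.004 -0.004]
```

Request:
apply_moves(targets=[[[0,-3,-5],[0,0,0]],[[5,-2,-12],[0,0,0]],[[12,-1,-20],[0,0,0]],[[20,1,-28],[0,0,0]],[[28,3,-36],[0,0,0]],[[34,4,-41],[0,0,0]],[[37.5,5,-43.5],[0,0,0]],[[37.5,5,-43.5],[0,0,0]]])

```text
time_s: 16.8
tool_pos: [0.62, 0.1935, 0.1653]
tool_rot: [179.8, 50.3, -168.4]
force: [0.5, 1.1, 0.3]
grip_width: 0.0601
```

```bash
python3 - <<'E'
from h import *
st(); goal(50,11.4,(.6203,.1929,.1658))
p,c,o=shoot("scene"); im=p["image"][...,::-1]; cv2.imwrite("pics/s8.png",cv2.resize(im[110:250,220:360],None,fx=4,fy=4,interpolation=cv2.INTER_CUBIC))
p,c,o=shoot("wrist","w8")
a=cv2.imread("pics/s8.png"); b=cv2.imread("pics/w8.png"); b=cv2.resize(b,(240,180)); 
E
```

```text
16.8 tcp [0.62   0.1935 0.1653] q [  5.   -4.1 -29.6 131.6  72.5   8.9   7.7] grip 0.06007388661729865 F [0.5 1.1 0.3] tilt 50.3 head 11.8 ty [-0.203  0.979  0.002]
shift [ 0.3 -0.6  0.5] turn [-0.003  0.004 -0.005]
```

```bash
python3 - <<'E'
import cv2,numpy as np
a=cv2.resize(cv2.imread("pics/s8.png"),(400,400)); b=cv2.imread("pics/w8.png")
b=cv2.resize(b,(400,300)); b=cv2.copyMakeBorder(b,0,100,0,0,cv2.BORDER_CONSTANT)
cv2.imwrite("pics/c8.png",np.hstack([a,b]))
E
```

```text
(no output)
```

View pics/c8.png

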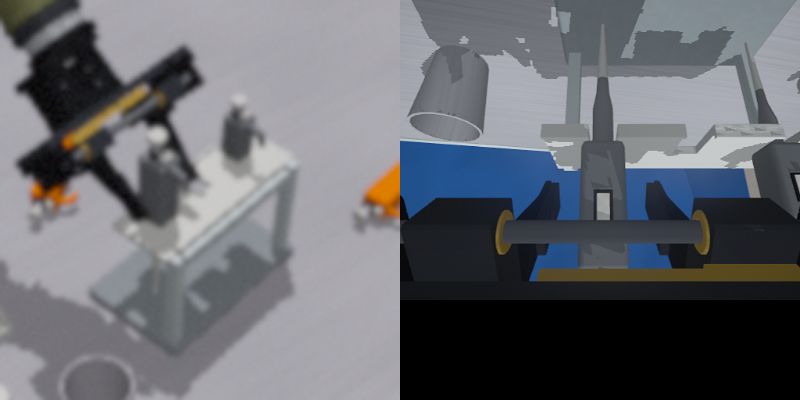

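Request:
apply_moves(targets=[[[0,0,0],[0,0,0]],[[0,0,0],[0,0,0]],[[0,0,0],[0,0,0]],[[0,0,0],[0,0,0]],[[0,0,0],[0,0,0]],[[0,0,0],[0,0,0]],[[0,0,0],[0,0,0]],[[0,0,0],[0,0,0]]], hand=15, squeeze=30)

```text
time_s: 17.7
tool_pos: [0.6196, 0.1936, 0.1652]
tool_rot: [179.8, 50.3, -168.4]
force: [-0.7, -0.1, 1.4]
grip_width: 0.028
```

Request:
apply_moves(targets=[[[0,0,3],[0,0,0]],[[0,0,8],[0,0,0]],[[0,0,14],[0,0,0]],[[0,0,20],[0,0,0]],[[0,0,20],[0,0,0]]])

```text
time_s: 18.2
tool_pos: [0.6198, 0.1935, 0.1857]
tool_rot: [179.7, 50.3, -168.5]
force: [0.2, 0.5, -1.3]
grip_width: 0.0279
```

```bash
python3 - <<'E'
from h import *
st()
E
```

```text
18.2 tcp [0.6198 0.1935 0.1857] q [  1.2  -6.3 -25.5 130.7  54.    9.6  26.1] grip 0.027876130198895496 F [ 0.2  0.5 -1.3] tilt 50.3 head 11.8 ty [-0.202  0.979  0.003]
```

Request:
apply_moves(targets=[[[0,0,15],[0,0,0]],[[0,0,30],[0,0,0]],[[0,0,45],[0,0,0]],[[0,0,60],[0,0,0]],[[0,0,75],[0,0,0]],[[0,0,90],[0,0,0]],[[0,0,105],[0,0,0]],[[0,0,122],[0,0,0]]])

```text
time_s: 19.0
tool_pos: [0.6191, 0.1929, 0.306]
tool_rot: [179.9, 50.1, -168.4]
force: [-0.7, 1.0, -1.0]
grip_width: 0.0273
```

```bash
python3 - <<'E'
from h import *
st()
E
```

```text
19.0 tcp [0.6191 0.1929 0.306 ] q [-15.9 -14.7  -8.4 122.8  20.1  23.9  61.8] grip 0.027262399960102865 F [-0.7  1.  -1. ] tilt 50.1 head 11.7 ty [-0.202  0.979  0.001]
```

Request:
apply_moves(targets=[[[0,-10,20],[0,0,-0.02]],[[0,-40,35],[0,0,-0.06]],[[5,-75,35],[0,0,-0.11]],[[10,-110,35],[0,0,-0.16]],[[15,-145,35],[0,0,-0.21]],[[20,-180,35],[0,0,-0.26]],[[25,-215,35],[0,0,-0.31]],[[30,-250,35],[0,0,-0.35]]])

```text
time_s: 19.8
tool_pos: [0.6493, -0.0587, 0.3415]
tool_rot: [179.9, 50.2, 171.4]
force: [0.2, 0.6, -1.2]
grip_width: 0.0276
```

```bash
python3 - <<'E'
from h import *
st(); goal(50,-29,(.679,-.3715,.34))
E
```

```text
19.8 tcp [ 0.6493 -0.0587  0.3415] q [  4.2 -15.9  -4.7 119.7  13.   27.1  71.6] grip 0.027553281902986577 F [ 0.2  0.6 -1.2] tilt 50.2 head -8.5 ty [0.148 0.989 0.001]
shift [  29.7 -312.8   -1.5] turn [-0.     0.004 -0.357]
```

Request:
apply_moves(targets=[[[4,-35,0],[0,0,-0.05]],[[8,-75,0],[0,0,-0.1]],[[12,-115,0],[0,0,-0.15]],[[16,-155,0],[0,0,-0.2]],[[20,-195,0],[0,0,-0.25]],[[24,-235,0],[0,0,-0.3]],[[27,-275,0],[0,0,-0.35]],[[30,-312,0],[0,0,-0.357]]])

```text
time_s: 20.6
tool_pos: [0.68, -0.3698, 0.3411]
tool_rot: [179.9, 50.2, 151.1]
force: [0.8, 1.3, -1.6]
grip_width: 0.028
```

```bash
python3 - <<'E'
from h import *
st(); goal(10,-29,(.679,-.3715,.28))
E
```

```text
20.6 tcp [ 0.68   -0.3698  0.3411] q [ 14.6  -0.8  10.6 106.6   6.9  24.2  81.4] grip 0.028022163724967568 F [ 0.8  1.3 -1.6] tilt 50.2 head -28.8 ty [0.482 0.876 0.001]
shift [ -1.   -1.7 -61.1] turn [ 0.338  0.614 -0.002]
```

Request:
apply_moves(targets=[[[0,0,0],[0.048,0.088,0]],[[0,0,0],[0.097,0.175,0]],[[0,0,0],[0.145,0.263,0]],[[0,0,0],[0.193,0.351,0]],[[0,0,0],[0.241,0.439,0]],[[0,0,-15],[0.29,0.526,0]],[[0,0,-30],[0.338,0.614,0]],[[-1,-2,-40],[0.338,0.614,0]]])

```text
time_s: 21.4
tool_pos: [0.6802, -0.3718, 0.2966]
tool_rot: [-180.0, 9.8, 151.0]
force: [0.6, -0.1, -1.7]
grip_width: 0.0277
```

Request:
apply_moves(targets=[[[0,0,0],[0,0,0]],[[0,0,0],[0,0,0]],[[0,0,0],[0,0,0]]])

```text
time_s: 21.7
tool_pos: [0.6782, -0.3707, 0.3045]
tool_rot: [179.9, 10.3, 151.1]
force: [0.9, -0.2, -0.9]
grip_width: 0.0276
```

```bash
python3 - <<'E'
from h import *
o=st(); goal(10,-29,(.679,-.3715,.227))
M=R.from_euler("xyz",o["tool_rot"],degrees=True).as_matrix()
t=np.radians(50); u=np.array([-np.sin(t),0,-np.cos(t)]) # pipette up axis in tool frame
for L in (.153,.158,.163):
    tip=o["tool_pos"]+M@(np.array([0,0,-.019])-L*u); print(L,tip.round(4))
print("lean",np.degrees(np.arccos((M@u)[2])))
p,c,o=shoot("wrist","w9"); print("proj tip",w2pix(c,tip).round(1),"mouth",w2pix(c,[.5868,-.3206,.11]).round(1))
for t in("pipette","cell"):
    for r in env.regions_of(p,t)[:2]:print(t,r["conf"],r["rect"])
for n in("scene","top"):
    p,c,o=shoot(n,n+"9"); print(n,"proj tip",w2pix(c,tip).round(1),"mouth",w2pix(c,[.5868,-.3206,.11]).round(1),"grasp",w2pix(c,o["tool_pos"]).round(1))
    for r in env.regions_of(p,"pipette")[:4]:print(r["conf"],r["rect"])
E
```

```text
21.7 tcp [ 0.6782 -0.3707  0.3045] q [18.2 24.6 12.6 66.9 -5.5 78.7 90.8] grip 0.027639038450042248 F [ 0.9 -0.2 -0.9] tilt 10.3 head -28.2 ty [0.484 0.875 0.002]
shift [  0.8  -0.8 -77.5] turn [ 0.001  0.006 -0.001]
0.153 [ 0.5898 -0.3216  0.2055]
0.158 [ 0.587  -0.32    0.2016]
0.163 [ 0.5842 -0.3185  0.1978]
lean 39.680990398798436
proj tip [258.6  23.7] mouth [257.8  26.4]
pipette 0.86 [226.3, 30.6, 294.8, 345.0]
cell 0.56 [246.0, 6.0, 271.9, 43.7]
scene proj tip [ 80.7 256.9] mouth [ 93.  279.5] grasp [ 47.6 273.6]
0.93 [343.5, 158.6, 375.4, 187.3]
0.65 [20.9, 256.5, 79.5, 290.1]
0.58 [87.9, 273.6, 105.7, 294.1]
0.51 [228.3, 156.2, 248.5, 186.7]
top proj tip [439.3 159.5] mouth [427.5 161.9] grasp [479.2 116.7]
0.74 [219.9, 210.4, 258.4, 243.9]
0.67 [110.6, 125.7, 171.6, 150.6]
0.63 [449.7, 120.9, 483.4, 150.3]
```

Request:
apply_moves(targets=[[[0,0,-10],[0,0,0]],[[0,0,-22],[0,0,0]],[[0,0,-34],[0,0,0]],[[0,0,-46],[0,0,0]],[[0,0,-56],[0,0,0]],[[0,0,-64],[0,0,0]],[[0,0,-67],[0,0,0]],[[0,0,-67],[0,0,0]]])

```text
time_s: 22.85
tool_pos: [0.6785, -0.3704, 0.2345]
tool_rot: [179.9, 10.1, 151.1]
force: [0.2, -0.1, -1.3]
grip_width: 0.028
```

Request:
apply_moves(targets=[[[0,0,0],[0,0,0]],[[0,0,0],[0,0,0]],[[0,0,0],[0,0,0]]])

```text
time_s: 23.15
tool_pos: [0.6789, -0.3707, 0.2359]
tool_rot: [179.9, 10.2, 151.1]
force: [-0.5, 0.3, -0.6]
grip_width: 0.028
```

```bash
python3 - <<'E'
from h import *
o=st()
M=R.from_euler("xyz",o["tool_rot"],degrees=True).as_matrix()
t=np.radians(50); u=np.array([-np.sin(t),0,-np.cos(t)])
tip=o["tool_pos"]+M@(np.array([0,0,-.019])-.158*u); print(tip.round(4)); m=np.array([.5868,-.3206,.11])
out=[]
for n,f,w,hh in(("wrist",4,100,75),("scene",8,50,75),("top",8,50,75)):
    p,c,o=shoot(n,n+"10"); im=cv2.imread(f"pics/{n}10.png"); a=w2pix(c,m); print(n,"tip",w2pix(c,tip).round(1),"mouth",a.round(1))
    x0=int(np.clip(a[0]-w/2,0,512-w)); y0=int(np.clip(a[1]-hh*.5,0,384-hh)); print("origin",x0,y0,f)
    out.append(cv2.resize(im[y0:y0+hh,x0:x0+w],(w*f,hh*f),interpolation=cv2.INTER_CUBIC))
    if n=="wrist": out[-1]=cv2.copyMakeBorder(out[-1],0,300,0,0,cv2.BORDER_CONSTANT)
cv2.imwrite("pics/c10.png",cv2.resize(np.hstack([out[0][:300],np.hstack(out[1:])[:300]]),(800,300)) if 0 else np.vstack([out[0][:300,:400], np.zeros((0,400,3),np.uint8)]) if 0 else np.hstack([np.vstack([out[0][:300],cv2.resize(out[2],None,fx=.5,fy=.5,interpolation=cv2.INTER_AREA)[:,:200].repeat(2,1)[:, :400]]),out[1]]))
E
```

```text
23.15 tcp [ 0.6789 -0.3707  0.2359] q [18.1 25.5 12.3 73.3 -5.6 71.6 91.1] grip 0.02804874131025508 F [-0.5  0.3 -0.6] tilt 10.2 head -28.2 ty [0.483 0.876 0.002]
[ 0.5874 -0.32    0.1333]
wrist tip [258.6  29.1] mouth [257.4  27.9]
origin 207 0 4
scene tip [ 90.1 274.2] mouth [ 93.  279.5]
origin 67 241 8
top tip [430.5 160.8] mouth [427.5 161.9]
origin 402 124 8
```

```bash
python3 - <<'E'
import cv2,numpy as np
r=lambda n,x,y,w,h,f:cv2.resize(cv2.imread(f"pics/{n}10.png")[y:y+h,x:x+w],(w*f,h*f),interpolation=cv2.INTER_CUBIC)
L=np.vstack([r("wrist",207,0,100,75,4),r("top",402,140,50,37,8)]); S=r("scene",67,241,50,75,8)[:L.shape[0]]
cv2.imwrite("pics/c11.png",np.hstack([L,S])); print(L.shape)
E
```

```text
(596, 400, 3)
```

View pics/c11.png

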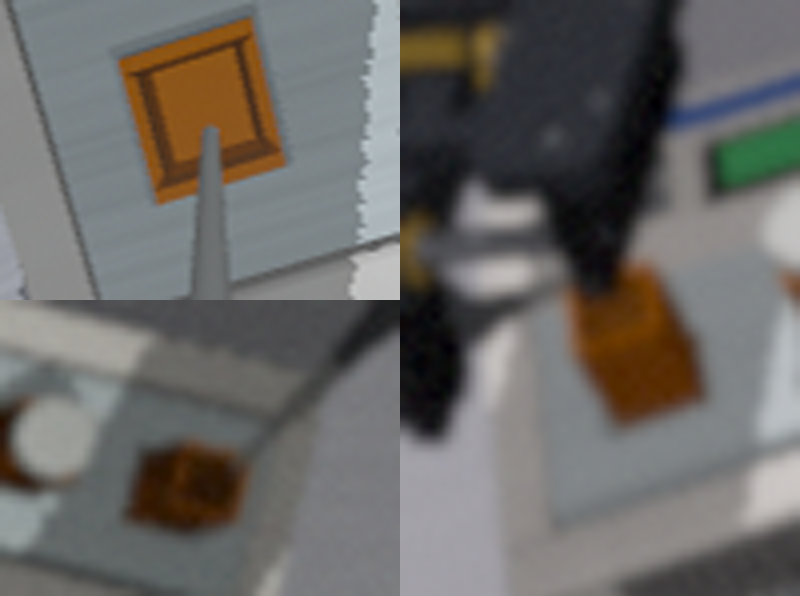

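```bash
python3 - <<'E'
from h import *
p,c,o=shoot("wrist"); p2,c2,_=shoot("top")
M=R.from_euler("xyz",o["tool_rot"],degrees=True).as_matrix()
t=np.radians(50); u=np.array([-np.sin(t),0,-np.cos(t)])
for L in(.15,.153,.156,.158):
    tip=o["tool_pos"]+M@(np.array([0,0,-.019])-L*u); print(L,tip.round(4),w2pix(c,tip).round(1),w2pix(c2,tip).round(1))
for z in(.125,.13,.135,.14): print(z,pix2w(c,(259.4,31.6),z).round(4),pix2w(c2,(432,159.4),z).round(4))
print("mouth",pix2w(c,(257.9,27.6),.11).round(4), "small/bystanders")
E
```

```text
0.15 [ 0.5917 -0.3223  0.139 ] [258.6  38. ] [432.1 159.1]
0.153 [ 0.59   -0.3214  0.1367] [258.6  34.6] [431.5 159.8]
0.156 [ 0.5883 -0.3204  0.1344] [258.6  31.3] [430.8 160.4]
0.158 [ 0.5872 -0.3198  0.1329] [258.6  29.1] [430.4 160.9]
0.125 [ 0.589  -0.3201  0.125 ] [ 0.5924 -0.3274  0.125 ]
0.13 [ 0.5889 -0.3201  0.13  ] [ 0.5919 -0.3254  0.13  ]
0.135 [ 0.5887 -0.32    0.135 ] [ 0.5913 -0.3235  0.135 ]
0.14 [ 0.5886 -0.32    0.14  ] [ 0.5907 -0.3216  0.14  ]
mouth [ 0.5866 -0.32    0.11  ] small/bystanders
```

Request:
apply_moves(targets=[[[-1,0,-4],[0,0,0]],[[-2,0,-8],[0,0,0]],[[-2,0,-9],[0,0,0]],[[-2,0,-9],[0,0,0]],[[-2,0,-9],[0,0,0]],[[-2,0,-9],[0,0,0]],[[-2,0,-9],[0,0,0]],[[-2,0,-9],[0,0,0]]])

```text
time_s: 24.2
tool_pos: [0.6767, -0.3705, 0.2263]
tool_rot: [179.9, 10.1, 151.1]
force: [-0.4, -0.3, -0.7]
grip_width: 0.0278
```

```bash
python3 - <<'E'
from h import *
o=st(); M=R.from_euler("xyz",o["tool_rot"],degrees=True).as_matrix()
t=np.radians(50); u=np.array([-np.sin(t),0,-np.cos(t)])
print("tip",(o["tool_pos"]+M@(np.array([0,0,-.019])-.1555*u)).round(4),"lean",np.degrees(np.arccos((M@u)[2])),np.abs(o["joint_velocities"]).max())
p,c,o=shoot("scene")
for t in("cell","blank","small_pipette","bottle","cup"):
    for r in env.regions_of(p,t)[:1]: print(t,r["conf"],r["rect"])
print(env.sign_off())
E
```

```text
24.2 tcp [ 0.6767 -0.3705  0.2263] q [18.1 25.5 12.2 74.4 -5.6 70.5 91.2] grip 0.027787217527734144 F [-0.4 -0.3 -0.7] tilt 10.1 head -28.2 ty [0.483 0.876 0.002]
tip [ 0.5866 -0.3205  0.1257] lean 39.883155091503184 0.08355761884303559
cell 0.77 [88.6, 274.9, 106.7, 294.3]
blank 0.65 [112.9, 261.8, 129.3, 288.8]
small_pipette 0.56 [296.7, 144.7, 314.4, 163.9]
cup 0.6 [242.9, 235.2, 266.2, 272.3]
the job is handed in; nothing more can be done
None
```

The job is handed in after about 24 s of the 72 s allowed; the interface reports no verdict. I stood the empty cell in the free well and let go of it. Then I drew the larger pipette straight up out of its stand, leaned it over the cell and left it held there.

**Cell:** The wrist camera showed it seated and upright in the well after release, with its mouth centre at about (0.587, -0.320) and its rim at a height that fits a cell fully home.

**Pipette:** It leans about 39.9° by the tool pose and is gripped at 30 N (27.8 mm opening). By the tool pose, the tip is within about 1 mm of the mouth's centre and about 16 mm above the rim. The wrist force reading was near zero and the arm was still.

**Checks that disagreed or failed:**
- **Tip position:** before the last small shift, the wrist and top cameras differed by 2–5 mm. That is inside the 10 mm and 4–32 mm limits. I did not take another camera fix of the tip after that shift.
- **Bystanders:** the stoppered cell and the cup were last detected where they were at the start. The network did not find the bottle in that last picture. The first detection named small pipette was wrong, so I have no usable last fix on it. The tool never went near either of them.

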